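# Put the piled canister lids back on their canisters

## Robot

A 6-joint arm with a two-finger parallel gripper is mounted at the origin on the work surface. World frame = base frame: x ahead of the robot, y to its left, z up, the work surface at z = 0. Lengths are in m, angles in rad, forces in N, time in s.
With the tool pointing down it reaches from about 0.3 to 0.875 m from the base axis. Payload 6.4 kg.
Tool frame: the origin (TCP) lies midway between the tips of the shut fingers; the grasp point (between the pads) lies 19 mm behind it (ctrl.pinch_z is the distance from the TCP to the grasp point, in m); z points along the fingers, y is the line along which they close (so a half turn about z gives the same grasp; the last joint's range is limited). The gripper opens to 85 mm and grips with 20 to 120 N. Pads are 22 mm wide; open, the fingers measure 114 mm over their backs; the gripper's body (76 mm by 85 mm) begins 54 mm behind the grasp point. The pads swing forward as they close: fully open they stand 13 mm farther back than shut.
Start: joints at [-1.499, 0.181, 1.607, -0, 1.354, -0.206], TCP at [0.158, -0.553, 0.231] pointing down, gripper open.
Joint ranges: [-2.99, 2.99], [-0.89, 2.07], [0.3, 2.58], [-1.14, 4.28], [0, 2.63], [-3.12, 3.12]. Speed limits (rad/s): [2.57, 2.57, 3.01, 3.14, 3.14, 3.14].

## Interface

Orientations are given as a unit quaternion [w, x, y, z].
In Python, from bench import ctrl gives the robot as it stands.
- The arm moves only by the tool apply_moves, never from a script. Its argument "moves" is a list of rows, each an object with "jaw": the opening, from 0 (shut) to 1 (fully open); "offset": the shift along the tool's x, y, z in mm, a list of three; "rot": the turn, a rotation vector about the tool's x, y, z in degrees, a list of three. In form: [{"jaw": jaw, "offset": [dx, dy, dz], "rot": [ax, ay, az]}, ...]. A call has exactly 5 rows; each row shifts and turns the commanded pose from where the row before left it, along the tool's axes as they then stand; what a row does not reach is not made up. A row lasts 1/8 s, in which the tool goes at most 62.5 mm and 10.7 degrees, less where a joint would pass 70% of its speed; a pose out of reach is approached as far as the arm can. A call is refused whole if a number of a shift passes 62.5 or a number of a turn 10.7, either way. A call with a gripper value outside its range is refused whole. The fingers move at their own pace and stop on an object; the grip force is fixed at half the most. Time passes only in rows, so rows that do not move let the fingers close, or fill a call up. It gives the time, the measured TCP pose, the force, the opening and the grip force at its end, in the units of the state.
- ctrl.get_obs(): the state, without advancing time (a new reading comes with each control period).
- ctrl.camera(name): name is "scene" or "top" or "wrist"; returns (picture, depth): 384x512x3 uint8, red, green, blue; 384x512 float32, m along the optical axis (not along the pixel's ray), 0 where there is no reading.
- ctrl.camera_params(name): a dict with "K" (3x3 intrinsics, pixels), "cam_to_world" (4x4, takes a point from camera to world coordinates); the wrist camera has in their place "mount" (4x4, takes a point from camera to tool coordinates, whose origin is the TCP and whose axes are the flange's). Camera axes: x right, y down, z forward; pixel columns grow to the right and rows downward; lengths in m; the calibration is good to about 2 mm. A picture is of the moment at which its call begins: read the wrist's pose just before it. camera_params takes no time and is no camera call.
- ctrl.hand_in(): hands the job in; it is judged then, once.
Trained networks look in the newest picture that a camera, given by its name, has taken for a name from the list of things; names that differ only in an ending like _2 or _b are one class to them, and where a whole thing is asked for, a point or a joint stands for the part that bears it (a point fixed in the world has none). Each returns a list of dicts, best first, with "score" (0 to 1); they miss things now and then, are a little off and sometimes report something else, mostly with a low value. They report only what shows in the picture. A call takes as long as a camera call.
- ctrl.outline_of(camera, target): "region" (384x512 bool, what is visible of it) and "position" ([column, row] in pixels, amid what is visible of it).
The state is a dict: "time_s": time; "q": joint angles; "dq": joint speeds; "joint_efforts": joint torques, N m; "eef_pos": TCP position; "eef_rot": TCP orientation; "wrist_force": force on the tool from outside, world axes, zero at the start; "torque": the same for the moment, N m; "opening": opening from 0.0 (shut) to 1.0 (fully open); "grasp_force": force on a finger pad.
Only numpy, scipy, OpenCV 4.12 (cv2) and the standard library are available. Lean on these libraries where they do the work, as an engineer would, in place of code of your own. Each camera call takes 0.05 s, during which the arm holds its last target. There are 200 camera calls.

## Task

The washed lids are piled up on the cork mat: working from the top of the pile down, set each lid (without dropping it) on the canister of its own colour, with its plug in the mouth, so that it lies flat. As soon as you have let go of a lid, press down on top of it from above with the fingertips (about 5 N or more) to feel that it lies flat, before you fetch the next one. Do not knock over or shift the canisters, the brush or the closed white canister.

Things in the scene. Friction and masses are not known exactly. Their poses are not given: they have to be found in the camera images.
- lid_red: Small red plastic lid, 22 mm high: a disc 36 mm across and 14 mm thick (its flat edge is the grip), and below it an 8 mm deep plug tapering from 20 mm across at the disc to 16 mm at its flat underside. At the start on top of the pile, on the yellow lid. Origin: centre of the plug's underside (disc from 8 to 22 mm above it), z up. Properly seated, the plug is inside the mouth and the disc lies on the rim, so that the origin is 8 mm below the rim of its canister.
- lid_yellow: Medium yellow plastic lid, 22 mm high: a disc 50 mm across and 14 mm thick (its flat edge is the grip), and below it an 8 mm deep plug tapering from 34 mm across at the disc to 26 mm at its flat underside. At the start in the middle of the pile, on the blue lid. Origin: centre of the plug's underside (disc from 8 to 22 mm above it), z up. Properly seated, the plug is inside the mouth and the disc lies on the rim, so that the origin is 8 mm below the rim of its canister.
- lid_blue: Large blue plastic lid, 22 mm high: a disc 64 mm across and 14 mm thick (its flat edge is the grip), and below it an 8 mm deep plug tapering from 48 mm across at the disc to 40 mm at its flat underside. At the start at the bottom of the pile, on the cork mat. Origin: centre of the plug's underside (disc from 8 to 22 mm above it), z up. Properly seated, the plug is inside the mouth and the disc lies on the rim, so that the origin is 8 mm below the rim of its canister.
- canister_red: Place of the red lid: open red plastic canister, loose, partly filled, 65 mm high; body 46 mm across up to 41 mm height, narrowing to a straight neck 34 mm across over the top 14 mm, with a mouth 26 mm across. Origin: centre of its underside, z up.
- canister_yellow: Place of the yellow lid: open yellow plastic canister, loose, partly filled, 80 mm high; body 60 mm across up to 56 mm height, narrowing to a straight neck 48 mm across over the top 14 mm, with a mouth 40 mm across. Origin: centre of its underside, z up.
- canister_blue: Place of the blue lid: open blue plastic canister, loose, partly filled, 95 mm high; body 74 mm across up to 71 mm height, narrowing to a straight neck 62 mm across over the top 14 mm, with a mouth 54 mm across. Origin: centre of its underside, z up.
- mat: Round cork mat, fixed, 110 mm across and 6 mm thick, on which the pile of lids stands. Origin: centre of its underside.
- brush: Bystander: orange scrub brush lying on its white bristles, 130 x 50 mm, 70 mm high with its handle, loose. Origin: centre of its underside, x along its length.
- canister_white: Bystander: white canister already closed with a grey lid, 68 mm across, 74 mm high, loose. Origin: centre of its underside.

How it is judged:
On the way, in this order (a step that is already met when the one before it is completed fails the run):
1. the red lid lies flat on the red canister, let go (horizontal distance between lid_red and canister_red below 0.007 m and z of lid_red in the frame of canister_red between 0.052 and 0.06 m and angle between lid_red's own z axis and vertical below 0.06 rad and contact force between the fingers and lid_red below 0.05 N), for 0.2 s.
2. the red lid, let go, is pressed down by the fingers (over 3 N) while it lies on its canister (horizontal distance between lid_red and canister_red below 0.007 m and z of lid_red in the frame of canister_red between 0.052 and 0.06 m and angle between lid_red's own z axis and vertical below 0.06 rad and contact force between the fingers and lid_red above 3 N and contact force between lid_red and canister_red above 3 N), for 0.1 s.
3. the yellow lid lies flat on the yellow canister, let go (horizontal distance between lid_yellow and canister_yellow below 0.007 m and z of lid_yellow in the frame of canister_yellow between 0.067 and 0.075 m and angle between lid_yellow's own z axis and vertical below 0.06 rad and contact force between the fingers and lid_yellow below 0.05 N), for 0.2 s.
4. the yellow lid, let go, is pressed down by the fingers (over 3 N) while it lies on its canister (horizontal distance between lid_yellow and canister_yellow below 0.007 m and z of lid_yellow in the frame of canister_yellow between 0.067 and 0.075 m and angle between lid_yellow's own z axis and vertical below 0.06 rad and contact force between the fingers and lid_yellow above 3 N and contact force between lid_yellow and canister_yellow above 3 N), for 0.1 s.
5. the blue lid lies flat on the blue canister, let go (horizontal distance between lid_blue and canister_blue below 0.007 m and z of lid_blue in the frame of canister_blue between 0.082 and 0.09 m and angle between lid_blue's own z axis and vertical below 0.06 rad and contact force between the fingers and lid_blue below 0.05 N), for 0.2 s.
6. the blue lid, let go, is pressed down by the fingers (over 3 N) while it lies on its canister (horizontal distance between lid_blue and canister_blue below 0.007 m and z of lid_blue in the frame of canister_blue between 0.082 and 0.09 m and angle between lid_blue's own z axis and vertical below 0.06 rad and contact force between the fingers and lid_blue above 3 N and contact force between lid_blue and canister_blue above 3 N), for 0.1 s.
At the end, for the whole second after the job is handed in: Each lid lies flat (within 0.06 rad) on the canister of its own colour, centred within 7 mm and seated within 3 mm of its proper height; canisters upright; everything released and at rest (all of step 1 and all of step 3 and all of step 5 and linear speed of each of lid_red, canister_red, lid_yellow, canister_yellow, lid_blue, canister_blue below 0.02 m/s and angle between each of canister_red, canister_yellow, canister_blue's own z axis and vertical below 0.06 rad); the robot touches nothing.
It fails at once if a coloured canister is knocked over or pushed more than 3 cm (distance of any of canister_red, canister_yellow, canister_blue from where it was at the start of the episode above 0.03 m or angle between any of canister_red, canister_yellow, canister_blue's own z axis and vertical above 0.4 rad).
It fails at once if a lid is dropped onto its canister (over 0.55 m/s when let go, a fall of about 15 mm) ((horizontal distance between lid_red and canister_red below 0.04 m and contact force between the fingers and lid_red below 0.05 N and linear speed of lid_red above 0.55 m/s) or (horizontal distance between lid_yellow and canister_yellow below 0.04 m and contact force between the fingers and lid_yellow below 0.05 N and linear speed of lid_yellow above 0.55 m/s) or (horizontal distance between lid_blue and canister_blue below 0.04 m and contact force between the fingers and lid_blue below 0.05 N and linear speed of lid_blue above 0.55 m/s)).
It fails at once if the brush or the white canister is knocked over or pushed more than 3 cm (distance of any of brush, canister_white from where it was at the start of the episode above 0.03 m or angle between any of brush, canister_white's own z axis and vertical above 0.4 rad).
It also fails if it takes over 99 s, if anything falls off the work surface, if the arm or the gripper's body presses on something with over 40 N, if the wrist force passes 120 N, or if a joint passes its speed limit or range.

## Working session

There is one attempt and no reset: what is moved stays moved. The work goes in short steps, Python scripts to look and compute and a tool call to move; the robot and the scene stay as the last step left them, time stands still between calls to the robot, and variables do not carry over. Pictures are saved under pics/ and viewed, at most 14 in all, crops included, and the job is handed in when it is done.

Besides the shell and the picture viewer there is one more tool, called in YAML: its name, and indented under it one key for each argument. apply_moves: Moves the arm, as the interface text tells. Its arguments: {"type":"object","properties":{"moves":{"type":"array"}},"required":["moves"]}

```bash
ls; mkdir -p pics; cat > h.py <<'E'
import numpy as np, cv2
from bench import ctrl
from scipy.spatial.transform import Rotation as R
def pose():
    o=ctrl.get_obs(); w=o["eef_rot"]; T=np.eye(4)
    T[:3,:3]=R.from_quat([w[1],w[2],w[3],w[0]]).as_matrix(); T[:3,3]=o["eef_pos"]; return T
def cloud(cam):
    T=pose(); im,d=ctrl.camera(cam); p=ctrl.camera_params(cam); K=np.array(p["K"])
    C=T@np.array(p["mount"]) if cam=="wrist" else np.array(p["cam_to_world"])
    v,u=np.mgrid[:384,:512]
    X=np.stack([(u-K[0,2])/K[0,0]*d,(v-K[1,2])/K[1,1]*d,d],-1)@C[:3,:3].T+C[:3,3]
    X[d==0]=np.nan
    return im,X
def save(n,im): cv2.imwrite("pics/"+n+".png",im[:,:,::-1])
E
python3 - <<'E'
from h import *
print(pose().round(3), ctrl.get_obs()["opening"])
for c in ["top","scene"]:
    im,X=cloud(c); save(c,im)
    for n in ["lid_red","lid_yellow","lid_blue","canister_red","canister_yellow","canister_blue","mat","brush","canister_white"]:
        for r in ctrl.outline_of(c,n)[:2]:
            P=X[r["region"]]; P=P[~np.isnan(P[:,0])]
            zt=np.percentile(P[:,2],97); t=P[P[:,2]>zt-.006]
            (cx,cy),rad=cv2.minEnclosingCircle(t[:,:2].astype(np.float32))
            print(c,n,round(r["score"],2),np.round(r["position"]),"ztop",zt.round(3),"c",round(cx,4),round(cy,4),"r",round(rad,4),"mean",t.mean(0).round(4))
E
```

```text
pics
[[ 0.962  0.274 -0.     0.158]
 [ 0.274 -0.962  0.002 -0.552]
 [ 0.    -0.002 -1.     0.23 ]
 [ 0.     0.     0.     1.   ]] 1.001376628035305
top lid_red 0.75 [355. 218.] ztop 0.075 c 0.5142 -0.2731 r 0.0175 mean [ 0.5143 -0.273   0.0723]
top lid_yellow 0.71 [347. 217.] ztop 0.053 c 0.5125 -0.2707 r 0.0244 mean [ 0.5068 -0.2641  0.0503]
top lid_yellow 0.39 [235. 238.] ztop 0.097 c 0.4494 0.0262 r 0.0307 mean [0.4499 0.0271 0.095 ]
top lid_blue 0.53 [342. 220.] ztop 0.032 c 0.5082 -0.2653 r 0.0282 mean [ 0.5005 -0.2547  0.0286]
top canister_red 0.83 [141. 205.] ztop 0.067 c 0.5343 0.2813 r 0.0171 mean [0.535  0.281  0.0647]
top canister_yellow 0.89 [227. 171.] ztop 0.082 c 0.6294 0.0576 r 0.0241 mean [0.6288 0.0576 0.08  ]
top canister_blue 0.76 [235. 239.] ztop 0.097 c 0.4494 0.0262 r 0.0307 mean [0.4499 0.0271 0.095 ]
top mat 0.89 [339. 206.] ztop 0.012 c 0.5186 -0.2703 r 0.0545 mean [ 0.5218 -0.2666  0.0095]
top mat 0.64 [239. 240.] ztop 0.097 c 0.4494 0.0262 r 0.0307 mean [0.4499 0.0271 0.095 ]
top brush 0.6 [356. 212.] ztop 0.075 c 0.5143 -0.2735 r 0.0179 mean [ 0.5149 -0.2
[... 295 characters left out ...]
 -0.2777  0.0475]
scene lid_blue 0.61 [162. 296.] ztop 0.028 c 0.5146 -0.2726 r 0.0302 mean [ 0.5309 -0.2733  0.0254]
scene canister_red 0.8 [307. 112.] ztop 0.064 c 0.5341 0.2815 r 0.0175 mean [0.5364 0.28   0.0619]
scene canister_yellow 0.93 [296. 191.] ztop 0.078 c 0.6298 0.0575 r 0.0245 mean [0.6295 0.0556 0.0768]
scene canister_blue 0.66 [220. 164.] ztop 0.093 c 0.4495 0.0252 r 0.0316 mean [0.4506 0.0248 0.0915]
scene mat 0.96 [166. 298.] ztop 0.006 c 0.5187 -0.2709 r 0.0555 mean [ 0.5293 -0.2729  0.0037]
scene mat 0.3 [296. 190.] ztop 0.078 c 0.63 0.0564 r 0.0237 mean [0.6308 0.054  0.0767]
scene brush 0.89 [256. 309.] ztop 0.068 c 0.6988 -0.1961 r 0.0428 mean [ 0.6995 -0.197   0.0662]
```

View pics/top.png

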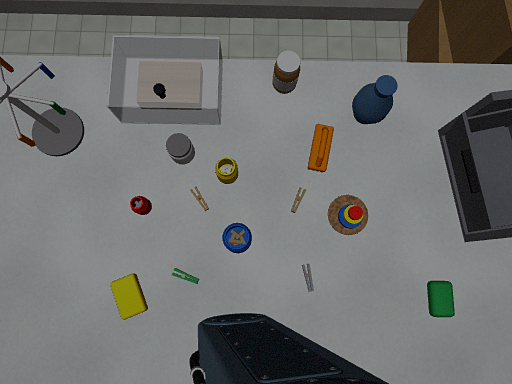

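View pics/scene.png

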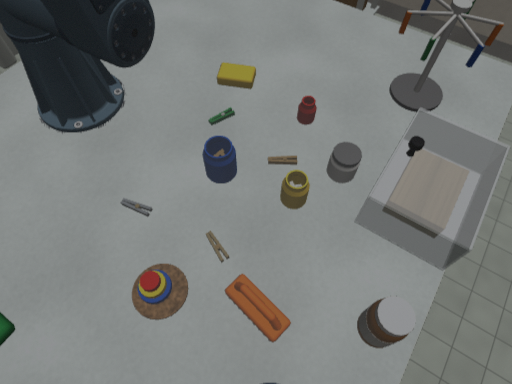

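The top view shows the pile at (350,215), the red canister at (141,205), yellow at (227,171), blue at (237,238), the brush at (320,147) and the white canister at (180,148). The scene view agrees, with heights that match the stated sizes. Next I square the yaw and move over the pile.

apply_moves:
  moves:
    - {"jaw":1,"offset":[0,0,0],"rot":[0,0,8]}
    - {"jaw":1,"offset":[0,0,0],"rot":[0,0,7.9]}
    - {"jaw":1,"offset":[40,-30,0],"rot":[0,0,0]}
    - {"jaw":1,"offset":[40,-30,0],"rot":[0,0,0]}
    - {"jaw":1,"offset":[40,-30,0],"rot":[0,0,0]}

```text
time_s: 1.62
eef_pos: [0.2786, -0.4621, 0.2314]
eef_rot: [0.0, 1.0, -0.0, 0.0]
wrist_force: [0.4, -0.5, 0.0]
opening: 1.0
grasp_force: 0.0
```

apply_moves:
  moves:
    - {"jaw":1,"offset":[40,-30,0],"rot":[0,0,0]}
    - {"jaw":1,"offset":[40,-30,0],"rot":[0,0,0]}
    - {"jaw":1,"offset":[40,-30,0],"rot":[0,0,0]}
    - {"jaw":1,"offset":[40,-30,0],"rot":[0,0,0]}
    - {"jaw":1,"offset":[0,0,0],"rot":[0,0,0]}

```text
time_s: 2.25
eef_pos: [0.4399, -0.3406, 0.2314]
eef_rot: [-0.0, 1.0, 0.003, 0.0]
wrist_force: [-1.1, -0.4, -0.0]
opening: 0.997
grasp_force: 0.0
```

```bash
cat >> h.py <<'E'
def meas(n,hi,cam="wrist"):
    """centre of the circle seen at height hi(+-5mm), all pixels of outline"""
    im,X=cloud(cam); out=None
    for r in ctrl.outline_of(cam,n)[:1]:
        P=X[r["region"]]; P=P[np.abs(P[:,2]-hi)<.005]
        if len(P)<20: print(n,"few",len(P)); continue
        (cx,cy),rad=cv2.minEnclosingCircle(P[:,:2].astype(np.float32))
        print(n,round(r["score"],2),np.round(r["position"]),"c",round(cx,4),round(cy,4),"r",round(rad,4),"z",np.median(P[:,2]).round(4),len(P))
        out=cx,cy
    return im,out
def go(x,y,z):
    T=pose(); d=T[:3,:3].T@(np.array([x,y,z])-T[:3,3])*1000
    print("TCP",T[:3,3].round(4),"tool offset mm",d.round(1),"rotvec deg",np.degrees(R.from_matrix(T[:3,:3].T@np.diag([1,-1,-1])).as_rotvec()).round(2), "t",ctrl.get_obs()["time_s"])
E
python3 - <<'E'
from h import *
go(.515,-.2735,.054)
for n,h in [("lid_red",.072),("lid_yellow",.05),("lid_blue",.028)]: im,o=meas(n,h)
save("w1",im)
E
```

```text
TCP [ 0.4399 -0.3406  0.2314] tool offset mm [ 75.3 -66.6 177.4] rotvec deg [-0.02 -0.04  0.29] t 2.25
lid_red 0.78 [194. 110.] c 0.5137 -0.2724 r 0.0181 z 0.0729 1016
lid_yellow 0.88 [206. 116.] c 0.5122 -0.2725 r 0.025 z 0.0509 623
lid_blue few 2
```

apply_moves:
  moves:
    - {"jaw":1,"offset":[18.5,-17,20],"rot":[0,0,0]}
    - {"jaw":1,"offset":[18.5,-17,20],"rot":[0,0,0]}
    - {"jaw":1,"offset":[18.5,-17,20],"rot":[0,0,0]}
    - {"jaw":1,"offset":[18.5,-17,20],"rot":[0,0,0]}
    - {"jaw":1,"offset":[0,0,20],"rot":[0,0,0]}

```text
time_s: 3.18
eef_pos: [0.5121, -0.2746, 0.1307]
eef_rot: [-0.0, 1.0, 0.0, 0.0]
wrist_force: [-0.8, -0.1, -0.0]
opening: 0.999
grasp_force: 0.0
```

apply_moves:
  moves:
    - {"jaw":0.75,"offset":[0,0,30],"rot":[0,0,0]}
    - {"jaw":0.75,"offset":[0,0,30],"rot":[0,0,0]}
    - {"jaw":0.75,"offset":[0,0,10],"rot":[0,0,0]}
    - {"jaw":0.75,"offset":[0,0,0],"rot":[0,0,0]}
    - {"jaw":0.75,"offset":[0,0,0],"rot":[0,0,0]}

```text
time_s: 3.8
eef_pos: [0.5123, -0.2758, 0.0627]
eef_rot: [0.001, 1.0, -0.0, 0.001]
wrist_force: [0.2, 0.5, 0.1]
opening: 0.747
grasp_force: 0.0
```

```bash
python3 - <<'E'
from h import *
go(.514,-.273,.054)
im,o=meas("lid_red",.072)
save("w2",im)
E
```

```text
TCP [ 0.5123 -0.2758  0.0627] tool offset mm [ 1.7 -2.8  8.7] rotvec deg [ 0.08 -0.1  -0.01] t 3.8
lid_red 0.79 [253. 248.] c 0.5137 -0.2722 r 0.0183 z 0.0729 3456
```

View pics/w2.png

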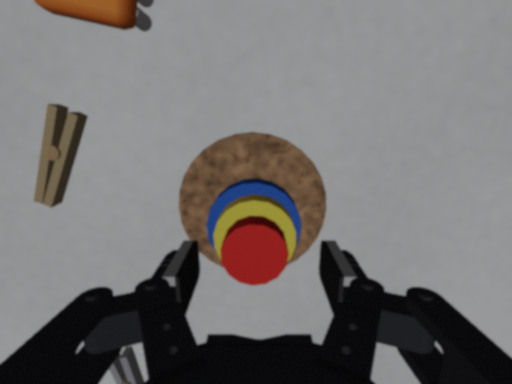

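The wrist view shows the red disc at (254,251) between the fingertips at (198,245) and (322,245). The lid sits about 3 mm off the middle, so I centre, lower and close.

apply_moves:
  moves:
    - {"jaw":0.75,"offset":[1.5,-3,4],"rot":[0,0,0]}
    - {"jaw":0.75,"offset":[0,0,4],"rot":[0,0,0]}
    - {"jaw":0.5,"offset":[0,0,0],"rot":[0,0,0]}
    - {"jaw":0.2,"offset":[0,0,0],"rot":[0,0,0]}
    - {"jaw":0,"offset":[0,0,0],"rot":[0,0,0]}

```text
time_s: 4.53
eef_pos: [0.5133, -0.272, 0.0534]
eef_rot: [0.0, 1.0, 0.0, 0.0]
wrist_force: [0.3, -0.5, 1.1]
opening: 0.385
grasp_force: 59.6
```

apply_moves:
  moves:
    - {"jaw":0,"offset":[0,0,0],"rot":[0,0,0]}
    - {"jaw":0,"offset":[0,0,0],"rot":[0,0,0]}
    - {"jaw":0,"offset":[0,0,0],"rot":[0,0,0]}
    - {"jaw":0,"offset":[0,0,0],"rot":[0,0,0]}
    - {"jaw":0,"offset":[0,0,0],"rot":[0,0,0]}

```text
time_s: 5.15
eef_pos: [0.5132, -0.272, 0.0534]
eef_rot: [0.0, 1.0, 0.0, 0.0]
wrist_force: [0.7, 0.6, 2.0]
opening: 0.385
grasp_force: 59.6
```

apply_moves:
  moves:
    - {"jaw":0,"offset":[0,0,-10],"rot":[0,0,0]}
    - {"jaw":0,"offset":[0,0,-30],"rot":[0,0,0]}
    - {"jaw":0,"offset":[0,0,-35],"rot":[0,0,0]}
    - {"jaw":0,"offset":[0,0,-35],"rot":[0,0,0]}
    - {"jaw":0,"offset":[0,0,0],"rot":[0,0,0]}

```text
time_s: 5.78
eef_pos: [0.5148, -0.2732, 0.1672]
eef_rot: [0.002, 1.0, 0.0, 0.002]
wrist_force: [-0.5, -0.1, -1.0]
opening: 0.383
grasp_force: 59.6
```

```bash
python3 - <<'E'
from h import *
go(.534,.2813,.15)
h=pose()[2,3]
im,o=meas("lid_red",h+.018)
im,o=meas("lid_yellow",.05)
im,o=meas("lid_blue",.028)
save("w3",im)
E
```

```text
TCP [ 0.5148 -0.2732  0.1672] tool offset mm [  19.4 -554.6   14.9] rotvec deg [ 0.24 -0.29  0.02] t 5.775
lid_red 0.57 [259. 257.] c 0.5154 -0.2724 r 0.0183 z 0.1866 3825
lid_yellow 0.62 [258. 192.] c 0.5125 -0.2721 r 0.0249 z 0.051 2106
lid_blue 0.75 [254. 165.] c 0.5103 -0.2711 r 0.032 z 0.0289 747
```

View pics/w3.png

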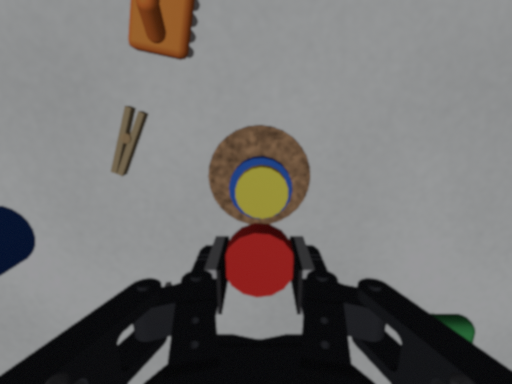

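The red lid is held level at (259,260), centred between the pads, and the yellow lid has not moved. Carry the red one across.

apply_moves:
  moves:
    - {"jaw":0,"offset":[1.5,-39,0],"rot":[0,0,0]}
    - {"jaw":0,"offset":[1.5,-39,0],"rot":[0,0,0]}
    - {"jaw":0,"offset":[1.5,-39,0],"rot":[0,0,0]}
    - {"jaw":0,"offset":[1.5,-39,0],"rot":[0,0,0]}
    - {"jaw":0,"offset":[1.5,-39,0],"rot":[0,0,0]}

```text
time_s: 6.7
eef_pos: [0.52, -0.0755, 0.1624]
eef_rot: [-0.0, 1.0, 0.0, -0.001]
wrist_force: [0.2, -0.1, -0.2]
opening: 0.387
grasp_force: 59.7
```

apply_moves:
  moves:
    - {"jaw":0,"offset":[1.5,-39,0],"rot":[0,0,0]}
    - {"jaw":0,"offset":[1.5,-39,0],"rot":[0,0,0]}
    - {"jaw":0,"offset":[1.5,-39,0],"rot":[0,0,0]}
    - {"jaw":0,"offset":[1.5,-39,0],"rot":[0,0,0]}
    - {"jaw":0,"offset":[1.5,-39,0],"rot":[0,0,0]}

```text
time_s: 7.32
eef_pos: [0.5274, 0.1194, 0.1623]
eef_rot: [0.0, 1.0, 0.0, -0.001]
wrist_force: [0.7, -0.4, 0.3]
opening: 0.384
grasp_force: 59.7
```

apply_moves:
  moves:
    - {"jaw":0,"offset":[1.5,-39,0],"rot":[0,0,0]}
    - {"jaw":0,"offset":[1.5,-39,0],"rot":[0,0,0]}
    - {"jaw":0,"offset":[0,0,0],"rot":[0,0,0]}
    - {"jaw":0,"offset":[0,0,0],"rot":[0,0,0]}
    - {"jaw":0,"offset":[0,0,0],"rot":[0,0,0]}

```text
time_s: 7.95
eef_pos: [0.5309, 0.195, 0.1629]
eef_rot: [0.0, 1.0, -0.001, -0.0]
wrist_force: [0.3, 0.6, -0.5]
opening: 0.386
grasp_force: 59.7
```

```bash
python3 - <<'E'
from h import *
go(.534,.2813,.066)
im,o=meas("canister_red",.065)
save("w4",im)
E
```

```text
TCP [0.5309 0.195  0.1629] tool offset mm [  3.1 -86.3  96.9] rotvec deg [ 0.02  0.04 -0.06] t 7.95
canister_red 0.79 [170. 186.] c 0.5325 0.2834 r 0.0173 z 0.0654 603
```

View pics/w4.png

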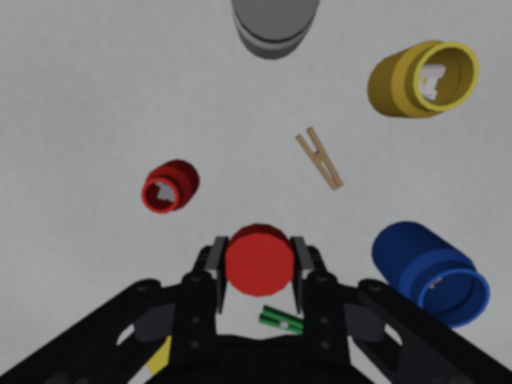

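The wrist view shows the red canister's mouth at (163,195), and all three cameras agree within 2 mm. I use the mean target, (0.533, 0.282).

apply_moves:
  moves:
    - {"jaw":0,"offset":[1,-29,10],"rot":[0,0,0]}
    - {"jaw":0,"offset":[1,-29,20],"rot":[0,0,0]}
    - {"jaw":0,"offset":[0,-29,20],"rot":[0,0,0]}
    - {"jaw":0,"offset":[0,0,20],"rot":[0,0,0]}
    - {"jaw":0,"offset":[0,0,0],"rot":[0,0,0]}

```text
time_s: 8.68
eef_pos: [0.5315, 0.2818, 0.0912]
eef_rot: [0.001, 1.0, -0.0, -0.002]
wrist_force: [0.3, -0.4, -0.3]
opening: 0.386
grasp_force: 59.7
```

```bash
python3 - <<'E'
from h import *
go(.533,.282,.0604)
im,X=cloud("scene"); save("s2",cv2.resize(im[60:160,240:380],None,fx=4,fy=4))
E
```

```text
TCP [0.5315 0.2818 0.0912] tool offset mm [ 1.6 -0.2 30.8] rotvec deg [ 0.09  0.23 -0.  ] t 8.675
```

View pics/s2.png

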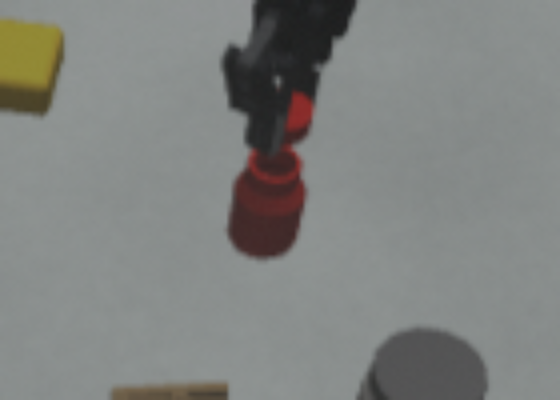

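The crop shows the lid hovering over the canister's mouth at (272,165). Lowering.

apply_moves:
  moves:
    - {"jaw":0,"offset":[1.5,0,10],"rot":[0,0,0]}
    - {"jaw":0,"offset":[0,0,10],"rot":[0,0,0]}
    - {"jaw":0,"offset":[0,0,4],"rot":[0,0,0]}
    - {"jaw":0,"offset":[0,0,3],"rot":[0,0,0]}
    - {"jaw":0,"offset":[0,0,0],"rot":[0,0,0]}

```text
time_s: 9.35
eef_pos: [0.5344, 0.2831, 0.0661]
eef_rot: [0.0, 1.0, 0.0, -0.0]
wrist_force: [-0.5, 0.5, -0.3]
opening: 0.386
grasp_force: 59.7
```

apply_moves:
  moves:
    - {"jaw":0,"offset":[0,0,2],"rot":[0,0,0]}
    - {"jaw":0,"offset":[0,0,1],"rot":[0,0,0]}
    - {"jaw":0,"offset":[0,0,1],"rot":[0,0,0]}
    - {"jaw":0,"offset":[0,0,0],"rot":[0,0,0]}
    - {"jaw":0,"offset":[0,0,0],"rot":[0,0,0]}

```text
time_s: 9.98
eef_pos: [0.5352, 0.2833, 0.0638]
eef_rot: [-0.0, 1.0, 0.0, 0.001]
wrist_force: [-2.6, -1.1, 9.1]
opening: 0.381
grasp_force: 64.5
```

```bash
python3 - <<'E'
from h import *
go(.533,.282,.0604); print(ctrl.get_obs()["wrist_force"],ctrl.get_obs()["torque"])
im,o=meas("lid_red",.08); save("w5",im)
im,o=meas("lid_red",.08,"scene")
im,o=meas("canister_red",.035,"scene"); 
a=cv2.resize(im[70:145,260:360],None,fx=6,fy=6); save("s3",a)
E
```

```text
TCP [0.5352 0.2833 0.0638] tool offset mm [-2.2  1.3  3.4] rotvec deg [-0.01 -0.09  0.03] t 9.975
[-2.60521602 -1.12391958  9.13343291] [-0.33916686  0.34877583 -0.05102869]
lid_red 0.9 [260. 256.] c 0.5354 0.2849 r 0.0193 z 0.0832 3911
lid_red 0.38 [312.  99.] c 0.5448 0.2829 r 0.0152 z 0.0806 49
canister_red 0.52 [306. 114.] c 0.5363 0.2773 r 0.0221 z 0.0359 55
```

View pics/s3.png

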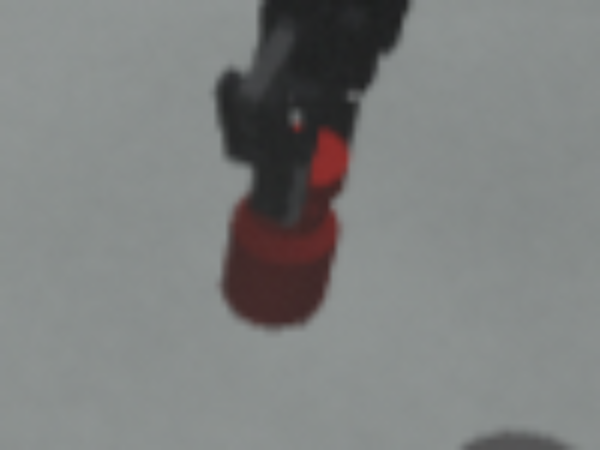

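The crop shows the lid on the neck, a little to the far side (+x). The lid is still about 3 mm high with 9 N up, so the plug's taper is on the mouth's edge. I back up slightly and shift toward (0.5325, 0.282).

apply_moves:
  moves:
    - {"jaw":0,"offset":[0,0,-2],"rot":[0,0,0]}
    - {"jaw":0,"offset":[-2.5,1.2,0],"rot":[0,0,0]}
    - {"jaw":0,"offset":[0,0,1],"rot":[0,0,0]}
    - {"jaw":0,"offset":[0,0,1],"rot":[0,0,0]}
    - {"jaw":0,"offset":[0,0,1],"rot":[0,0,0]}

```text
time_s: 10.9
eef_pos: [0.5329, 0.2826, 0.0633]
eef_rot: [-0.001, 1.0, 0.0, 0.001]
wrist_force: [-4.7, 0.4, 16.4]
opening: 0.388
grasp_force: 69.4
```

apply_moves:
  moves:
    - {"jaw":0,"offset":[0,0,-2],"rot":[0,0,0]}
    - {"jaw":0,"offset":[0,0,0],"rot":[0,0,0]}
    - {"jaw":0,"offset":[0,0,0],"rot":[0,0,0]}
    - {"jaw":0,"offset":[0,0,0],"rot":[0,0,0]}
    - {"jaw":0,"offset":[0,0,0],"rot":[0,0,0]}

```text
time_s: 11.52
eef_pos: [0.5323, 0.2821, 0.0639]
eef_rot: [-0.0, 1.0, 0.0, 0.0]
wrist_force: [-2.0, -0.9, 7.1]
opening: 0.384
grasp_force: 64.2
```

```bash
python3 - <<'E'
from h import *
go(.533,.282,.0604); print(ctrl.get_obs()["wrist_force"],ctrl.get_obs()["torque"])
im,o=meas("lid_red",.083); save("w6",im)
im,X=cloud("top"); save("t3",cv2.resize(im[170:240,100:190],None,fx=6,fy=6))
E
```

```text
TCP [0.5323 0.2821 0.0639] tool offset mm [0.7 0.1 3.5] rotvec deg [-0.02 -0.05  0.01] t 11.525
[-2.02134038 -0.90649013  7.10058967] [0.10439909 0.21528814 0.02717742]
lid_red 0.83 [261. 259.] c 0.5331 0.2828 r 0.0183 z 0.0833 3762
```

View pics/w6.png

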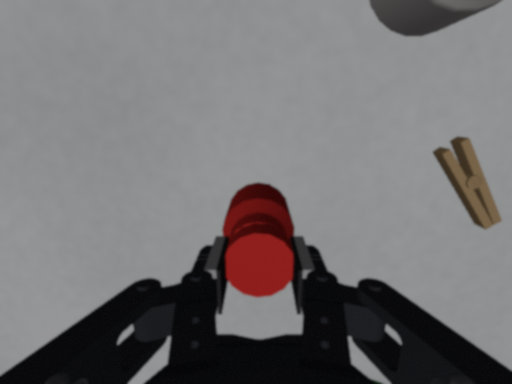

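The wrist view shows the lid at (260,262), in line with the canister below it. It matches the canister's position to within 1 mm. The fingertips seem to ride on the rim with the plug about 5 mm in, so I unload and open gently.

apply_moves:
  moves:
    - {"jaw":0,"offset":[0,0,-1],"rot":[0,0,0]}
    - {"jaw":0,"offset":[0,0,0],"rot":[0,0,0]}
    - {"jaw":0.45,"offset":[0,0,0],"rot":[0,0,0]}
    - {"jaw":0.55,"offset":[0,0,0],"rot":[0,0,0]}
    - {"jaw":0.6,"offset":[0,0,0],"rot":[0,0,0]}

```text
time_s: 12.3
eef_pos: [0.5317, 0.2819, 0.0639]
eef_rot: [0.0, 1.0, 0.0, -0.0]
wrist_force: [-0.6, -0.1, -1.1]
opening: 0.6
grasp_force: 0.0
```

apply_moves:
  moves:
    - {"jaw":0.6,"offset":[0,0,-5],"rot":[0,0,0]}
    - {"jaw":0.6,"offset":[0,0,-20],"rot":[0,0,0]}
    - {"jaw":0.6,"offset":[0,0,-25],"rot":[0,0,0]}
    - {"jaw":0,"offset":[0,0,0],"rot":[0,0,0]}
    - {"jaw":0,"offset":[0,0,0],"rot":[0,0,0]}

```text
time_s: 12.92
eef_pos: [0.5319, 0.2819, 0.1145]
eef_rot: [-0.0, 1.0, 0.0, 0.0]
wrist_force: [-0.1, -0.5, 0.5]
opening: 0.181
grasp_force: 0.0
```

```bash
python3 - <<'E'
from h import *
im,o=meas("lid_red",.08); save("w7",im)
go(o[0],o[1],.079)
im,X=cloud("wrist"); r=ctrl.outline_of("wrist","lid_red")[0]["region"]; P=X[r];P=P[P[:,2]>.074]; A=np.c_[P[:,:2]-P[:,:2].mean(0),np.ones(len(P))]
print("plane",np.linalg.lstsq(A,P[:,2],rcond=None)[0])
E
```

```text
lid_red 0.9 [259. 219.] c 0.5327 0.2827 r 0.0182 z 0.0798 2014
TCP [0.5313 0.2817 0.1135] tool offset mm [ 1.5 -1.  34.5] rotvec deg [0.03 0.09 0.02] t 13.025
plane [-0.03113041 -0.00501271  0.07974493]
```

Seated at z ≈ 0.079. Now the press.

apply_moves:
  moves:
    - {"jaw":0,"offset":[1,-1,10],"rot":[0,0,0]}
    - {"jaw":0,"offset":[0,0,12],"rot":[0,0,0]}
    - {"jaw":0,"offset":[0,0,8],"rot":[0,0,0]}
    - {"jaw":0,"offset":[0,0,3],"rot":[0,0,0]}
    - {"jaw":0,"offset":[0,0,1],"rot":[0,0,0]}

```text
time_s: 13.75
eef_pos: [0.5329, 0.2829, 0.08]
eef_rot: [0.0, 1.0, 0.0, -0.0]
wrist_force: [0.1, -0.7, -0.7]
opening: 0.003
grasp_force: 0.0
```

apply_moves:
  moves:
    - {"jaw":0,"offset":[0,0,1],"rot":[0,0,0]}
    - {"jaw":0,"offset":[0,0,1],"rot":[0,0,0]}
    - {"jaw":0,"offset":[0,0,0],"rot":[0,0,0]}
    - {"jaw":0,"offset":[0,0,0],"rot":[0,0,0]}
    - {"jaw":0,"offset":[0,0,0],"rot":[0,0,0]}

```text
time_s: 14.38
eef_pos: [0.5334, 0.2831, 0.079]
eef_rot: [-0.0, 1.0, 0.0, 0.0]
wrist_force: [-2.0, -0.9, 6.1]
opening: 0.003
grasp_force: 2.8
```

apply_moves:
  moves:
    - {"jaw":0,"offset":[0,0,1],"rot":[0,0,0]}
    - {"jaw":0,"offset":[0,0,0],"rot":[0,0,0]}
    - {"jaw":0,"offset":[0,0,0],"rot":[0,0,0]}
    - {"jaw":0,"offset":[0,0,-3],"rot":[0,0,0]}
    - {"jaw":0,"offset":[0,0,-10],"rot":[0,0,0]}

```text
time_s: 15.0
eef_pos: [0.5322, 0.2827, 0.0897]
eef_rot: [0.0, 1.0, 0.0, -0.001]
wrist_force: [0.3, -0.3, 0.5]
opening: -0.0
grasp_force: 0.0
```

apply_moves:
  moves:
    - {"jaw":0,"offset":[0,0,-35],"rot":[0,0,0]}
    - {"jaw":0,"offset":[0,0,-35],"rot":[0,0,0]}
    - {"jaw":1,"offset":[-1.5,40,0],"rot":[0,0,0]}
    - {"jaw":1,"offset":[-1.5,40,0],"rot":[0,0,0]}
    - {"jaw":1,"offset":[-1.5,40,0],"rot":[0,0,0]}

```text
time_s: 15.62
eef_pos: [0.5284, 0.1619, 0.1608]
eef_rot: [-0.0, 1.0, 0.0, 0.0]
wrist_force: [0.6, -0.2, -0.1]
opening: 0.635
grasp_force: 0.0
```

apply_moves:
  moves:
    - {"jaw":1,"offset":[-1.5,40,0],"rot":[0,0,0]}
    - {"jaw":1,"offset":[-1.5,40,0],"rot":[0,0,0]}
    - {"jaw":1,"offset":[-1.5,40,0],"rot":[0,0,0]}
    - {"jaw":1,"offset":[-1.5,40,0],"rot":[0,0,0]}
    - {"jaw":1,"offset":[-1.5,40,0],"rot":[0,0,0]}

```text
time_s: 16.25
eef_pos: [0.5209, -0.0384, 0.1607]
eef_rot: [0.0, 1.0, 0.0, 0.0]
wrist_force: [0.8, 0.8, -1.0]
opening: 1.001
grasp_force: 0.0
```

apply_moves:
  moves:
    - {"jaw":1,"offset":[-1.5,40,0],"rot":[0,0,0]}
    - {"jaw":1,"offset":[-1.5,40,0],"rot":[0,0,0]}
    - {"jaw":1,"offset":[-1.5,40,0],"rot":[0,0,0]}
    - {"jaw":1,"offset":[-1.5,40,0],"rot":[0,0,0]}
    - {"jaw":1,"offset":[-1.5,40,0],"rot":[0,0,0]}

```text
time_s: 16.88
eef_pos: [0.5135, -0.2384, 0.1606]
eef_rot: [0.0, 1.0, 0.0, 0.0]
wrist_force: [0.4, 0.4, 0.2]
opening: 0.999
grasp_force: 0.0
```

apply_moves:
  moves:
    - {"jaw":0.85,"offset":[0,0,0],"rot":[0,0,0]}
    - {"jaw":0.85,"offset":[0,0,0],"rot":[0,0,0]}
    - {"jaw":0.85,"offset":[0,0,0],"rot":[0,0,0]}
    - {"jaw":0.85,"offset":[0,0,0],"rot":[0,0,0]}
    - {"jaw":0.85,"offset":[0,0,0],"rot":[0,0,0]}

```text
time_s: 17.5
eef_pos: [0.5138, -0.2365, 0.1604]
eef_rot: [0.0, 1.0, 0.001, 0.0]
wrist_force: [0.1, 0.1, 0.4]
opening: 0.851
grasp_force: 0.0
```

```bash
python3 - <<'E'
from h import *
im,o=meas("lid_yellow",.05)
go(.5125,-.272,.028)
E
```

```text
lid_yellow 0.98 [295. 192.] c 0.5124 -0.272 r 0.025 z 0.0509 2172
TCP [ 0.5137 -0.2367  0.1603] tool offset mm [ -1.2  35.3 132.3] rotvec deg [ 0.   -0.    0.05] t 17.6
```

apply_moves:
  moves:
    - {"jaw":0.85,"offset":[-1.2,17.7,10],"rot":[0,0,0]}
    - {"jaw":0.85,"offset":[0,17.6,20],"rot":[0,0,0]}
    - {"jaw":0.85,"offset":[0,0,35],"rot":[0,0,0]}
    - {"jaw":0.85,"offset":[0,0,35],"rot":[0,0,0]}
    - {"jaw":0.85,"offset":[0,0,20],"rot":[0,0,0]}

```text
time_s: 18.23
eef_pos: [0.511, -0.2725, 0.0376]
eef_rot: [-0.001, 1.0, -0.0, -0.001]
wrist_force: [-0.9, -0.1, 0.4]
opening: 0.852
grasp_force: 0.0
```

apply_moves:
  moves:
    - {"jaw":0.85,"offset":[0,0,6],"rot":[0,0,0]}
    - {"jaw":0.85,"offset":[0,0,0],"rot":[0,0,0]}
    - {"jaw":0.85,"offset":[0,0,0],"rot":[0,0,0]}
    - {"jaw":0.85,"offset":[0,0,0],"rot":[0,0,0]}
    - {"jaw":0.85,"offset":[0,0,0],"rot":[0,0,0]}

```text
time_s: 18.85
eef_pos: [0.5128, -0.2726, 0.035]
eef_rot: [0.0, 1.0, 0.0, 0.0]
wrist_force: [0.2, 0.5, 0.4]
opening: 0.854
grasp_force: 0.0
```

```bash
python3 - <<'E'
from h import *
go(.5125,-.272,.034)
E
```

```text
TCP [ 0.5128 -0.2726  0.035 ] tool offset mm [-0.3 -0.6  1. ] rotvec deg [ 0.04 -0.05  0.02] t 18.85
```

apply_moves:
  moves:
    - {"jaw":0.85,"offset":[0,-0.6,1.5],"rot":[0,0,0]}
    - {"jaw":0.5,"offset":[0,0,0],"rot":[0,0,0]}
    - {"jaw":0.2,"offset":[0,0,0],"rot":[0,0,0]}
    - {"jaw":0,"offset":[0,0,0],"rot":[0,0,0]}
    - {"jaw":0,"offset":[0,0,0],"rot":[0,0,0]}

```text
time_s: 19.48
eef_pos: [0.5127, -0.2719, 0.0332]
eef_rot: [0.0, 1.0, 0.0, 0.0]
wrist_force: [-0.0, 1.4, 4.5]
opening: 0.548
grasp_force: 61.7
```

apply_moves:
  moves:
    - {"jaw":0,"offset":[0,0,0],"rot":[0,0,0]}
    - {"jaw":0,"offset":[0,0,-15],"rot":[0,0,0]}
    - {"jaw":0,"offset":[0,0,-35],"rot":[0,0,0]}
    - {"jaw":0,"offset":[0,0,-40],"rot":[0,0,0]}
    - {"jaw":0,"offset":[0,0,-40],"rot":[0,0,0]}

```text
time_s: 20.1
eef_pos: [0.5121, -0.2716, 0.1643]
eef_rot: [-0.0, 1.0, 0.0, -0.0]
wrist_force: [0.4, 0.3, 0.1]
opening: 0.548
grasp_force: 61.6
```

```bash
python3 - <<'E'
from h import *
h=pose()[2,3]
im,o=meas("lid_yellow",h+.017)
im,o=meas("lid_blue",.028); save("w8",im)
go(.629,.0575,.15)
E
```

```text
lid_yellow 0.98 [256. 260.] c 0.512 -0.271 r 0.0255 z 0.1821 7076
lid_blue 0.68 [256. 188.] c 0.5105 -0.271 r 0.0318 z 0.0289 2614
TCP [ 0.5126 -0.272   0.1639] tool offset mm [ 116.4 -329.5   13.6] rotvec deg [ 0.07 -0.08  0.01] t 20.3
```

View pics/w8.png

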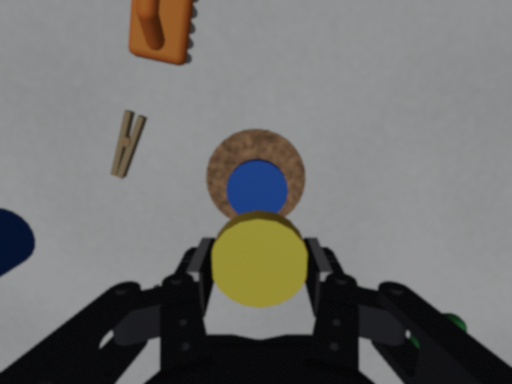

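The yellow lid is held level at (259,262), and the blue lid is alone on the mat at (257,189). Carry the yellow one.

apply_moves:
  moves:
    - {"jaw":0,"offset":[16,-37,0],"rot":[0,0,0]}
    - {"jaw":0,"offset":[16,-37,0],"rot":[0,0,0]}
    - {"jaw":0,"offset":[16,-37,0],"rot":[0,0,0]}
    - {"jaw":0,"offset":[16,-37,0],"rot":[0,0,0]}
    - {"jaw":0,"offset":[16,-37,0],"rot":[0,0,0]}

```text
time_s: 20.92
eef_pos: [0.5914, -0.0851, 0.1607]
eef_rot: [-0.001, 1.0, 0.0, -0.002]
wrist_force: [0.4, 0.0, -0.2]
opening: 0.551
grasp_force: 61.7
```

apply_moves:
  moves:
    - {"jaw":0,"offset":[16,-37,0],"rot":[0,0,0]}
    - {"jaw":0,"offset":[16,-37,0],"rot":[0,0,0]}
    - {"jaw":0,"offset":[0,0,0],"rot":[0,0,0]}
    - {"jaw":0,"offset":[0,0,0],"rot":[0,0,0]}
    - {"jaw":0,"offset":[0,0,0],"rot":[0,0,0]}

```text
time_s: 21.55
eef_pos: [0.6237, -0.0138, 0.1621]
eef_rot: [-0.0, 1.0, -0.001, -0.001]
wrist_force: [0.6, -0.3, 0.3]
opening: 0.545
grasp_force: 61.7
```

```bash
python3 - <<'E'
from h import *
im,o=meas("canister_yellow",.08); save("w9",im)
go(.629,.0575,.078)
E
```

```text
canister_yellow 0.66 [180. 188.] c 0.6282 0.0587 r 0.0241 z 0.0805 982
TCP [ 0.624  -0.0138  0.1626] tool offset mm [  5.  -71.3  84.6] rotvec deg [ 0.    0.03 -0.07] t 21.65
```

apply_moves:
  moves:
    - {"jaw":0,"offset":[2.4,-35.8,5],"rot":[0,0,0]}
    - {"jaw":0,"offset":[2.4,-35.7,10],"rot":[0,0,0]}
    - {"jaw":0,"offset":[0,0,25],"rot":[0,0,0]}
    - {"jaw":0,"offset":[0,0,25],"rot":[0,0,0]}
    - {"jaw":0,"offset":[0,0,0],"rot":[0,0,0]}

```text
time_s: 22.28
eef_pos: [0.6272, 0.0584, 0.0956]
eef_rot: [-0.0, 1.0, -0.0, -0.002]
wrist_force: [1.1, 0.1, -1.0]
opening: 0.551
grasp_force: 61.8
```

apply_moves:
  moves:
    - {"jaw":0,"offset":[0,0,6],"rot":[0,0,0]}
    - {"jaw":0,"offset":[0,0,0],"rot":[0,0,0]}
    - {"jaw":0,"offset":[0,0,0],"rot":[0,0,0]}
    - {"jaw":0,"offset":[0,0,0],"rot":[0,0,0]}
    - {"jaw":0,"offset":[0,0,0],"rot":[0,0,0]}

```text
time_s: 22.9
eef_pos: [0.6293, 0.0588, 0.0921]
eef_rot: [0.0, 1.0, 0.0, 0.0]
wrist_force: [0.1, -0.0, -0.2]
opening: 0.553
grasp_force: 61.8
```

```bash
python3 - <<'E'
from h import *
im,o=meas("lid_yellow",.107)
go(.6287,.0577,.0772)
E
```

```text
lid_yellow 0.78 [258. 260.] c 0.6295 0.0595 r 0.0253 z 0.1098 7187
TCP [0.6292 0.0588 0.0919] tool offset mm [-0.5  1.1 14.7] rotvec deg [-0.   -0.01  0.02] t 23.0
```

apply_moves:
  moves:
    - {"jaw":0,"offset":[-0.8,1,3],"rot":[0,0,0]}
    - {"jaw":0,"offset":[0,0,5],"rot":[0,0,0]}
    - {"jaw":0,"offset":[0,0,4],"rot":[0,0,0]}
    - {"jaw":0,"offset":[0,0,1.5],"rot":[0,0,0]}
    - {"jaw":0,"offset":[0,0,0],"rot":[0,0,0]}

```text
time_s: 23.62
eef_pos: [0.6283, 0.0578, 0.0781]
eef_rot: [0.0, 1.0, 0.0, -0.0]
wrist_force: [-0.1, 0.1, -0.2]
opening: 0.548
grasp_force: 61.8
```

apply_moves:
  moves:
    - {"jaw":0,"offset":[0,0,1],"rot":[0,0,0]}
    - {"jaw":0,"offset":[0,0,0],"rot":[0,0,0]}
    - {"jaw":0,"offset":[0,0,0],"rot":[0,0,0]}
    - {"jaw":0,"offset":[0,0,0],"rot":[0,0,0]}
    - {"jaw":0,"offset":[0,0,0],"rot":[0,0,0]}

```text
time_s: 24.25
eef_pos: [0.6285, 0.0577, 0.0775]
eef_rot: [0.0, 1.0, 0.0, 0.0]
wrist_force: [0.9, 0.1, 0.8]
opening: 0.548
grasp_force: 62.4
```

Just at contact at the expected height. Release, rise, and shut the fingers.

apply_moves:
  moves:
    - {"jaw":0.65,"offset":[0,0,0],"rot":[0,0,0]}
    - {"jaw":0.75,"offset":[0,0,0],"rot":[0,0,0]}
    - {"jaw":0.75,"offset":[0,0,0],"rot":[0,0,0]}
    - {"jaw":0.75,"offset":[0,0,-10],"rot":[0,0,0]}
    - {"jaw":0.75,"offset":[0,0,-20],"rot":[0,0,0]}

```text
time_s: 24.88
eef_pos: [0.6278, 0.0578, 0.1076]
eef_rot: [-0.0, 1.0, 0.0, -0.001]
wrist_force: [-0.6, -0.2, -0.1]
opening: 0.75
grasp_force: 0.0
```

apply_moves:
  moves:
    - {"jaw":0,"offset":[0,0,-15],"rot":[0,0,0]}
    - {"jaw":0,"offset":[0,0,0],"rot":[0,0,0]}
    - {"jaw":0,"offset":[0,0,0],"rot":[0,0,0]}
    - {"jaw":0,"offset":[0,0,0],"rot":[0,0,0]}
    - {"jaw":0,"offset":[0,0,0],"rot":[0,0,0]}

```text
time_s: 25.5
eef_pos: [0.6279, 0.0578, 0.1216]
eef_rot: [-0.0, 1.0, 0.0, -0.001]
wrist_force: [0.1, 0.9, 0.3]
opening: -0.003
grasp_force: 0.0
```

```bash
python3 - <<'E'
from h import *
im,o=meas("lid_yellow",.094)
go(o[0],o[1],.094)
E
```

```text
lid_yellow 0.62 [255. 218.] c 0.6288 0.0584 r 0.0251 z 0.0949 3325
TCP [0.6281 0.0578 0.1218] tool offset mm [ 0.8 -0.6 27.8] rotvec deg [-0.    0.04  0.02] t 25.6
```

apply_moves:
  moves:
    - {"jaw":0,"offset":[1,0,12],"rot":[0,0,0]}
    - {"jaw":0,"offset":[0,0,11],"rot":[0,0,0]}
    - {"jaw":0,"offset":[0,0,3],"rot":[0,0,0]}
    - {"jaw":0,"offset":[0,0,2],"rot":[0,0,0]}
    - {"jaw":0,"offset":[0,0,1],"rot":[0,0,0]}

```text
time_s: 26.22
eef_pos: [0.6295, 0.0578, 0.0941]
eef_rot: [0.0, 1.0, 0.0, 0.0]
wrist_force: [-3.2, 0.9, 8.2]
opening: 0.002
grasp_force: 4.2
```

apply_moves:
  moves:
    - {"jaw":0,"offset":[0,0,1],"rot":[0,0,0]}
    - {"jaw":0,"offset":[0,0,0],"rot":[0,0,0]}
    - {"jaw":0,"offset":[0,0,0],"rot":[0,0,0]}
    - {"jaw":0,"offset":[0,0,0],"rot":[0,0,0]}
    - {"jaw":0,"offset":[0,0,0],"rot":[0,0,0]}

```text
time_s: 26.85
eef_pos: [0.6299, 0.0578, 0.0942]
eef_rot: [0.0, 1.0, 0.0, 0.001]
wrist_force: [-4.2, -0.4, 8.9]
opening: 0.001
grasp_force: 4.5
```

apply_moves:
  moves:
    - {"jaw":0,"offset":[0,0,-3],"rot":[0,0,0]}
    - {"jaw":0,"offset":[0,0,-20],"rot":[0,0,0]}
    - {"jaw":0,"offset":[0,0,-40],"rot":[0,0,0]}
    - {"jaw":1,"offset":[-14.5,40,0],"rot":[0,0,0]}
    - {"jaw":1,"offset":[-14.5,40,0],"rot":[0,0,0]}

```text
time_s: 27.48
eef_pos: [0.601, -0.0229, 0.1576]
eef_rot: [0.0, 1.0, 0.001, 0.002]
wrist_force: [-0.2, -0.4, 0.1]
opening: 0.418
grasp_force: 0.0
```

apply_moves:
  moves:
    - {"jaw":1,"offset":[-14.5,40,0],"rot":[0,0,0]}
    - {"jaw":1,"offset":[-14.5,40,0],"rot":[0,0,0]}
    - {"jaw":1,"offset":[-14.5,40,0],"rot":[0,0,0]}
    - {"jaw":1,"offset":[-14.5,40,0],"rot":[0,0,0]}
    - {"jaw":1,"offset":[-14.5,40,0],"rot":[0,0,0]}

```text
time_s: 28.1
eef_pos: [0.5278, -0.2239, 0.1569]
eef_rot: [0.001, 1.0, 0.0, 0.001]
wrist_force: [0.9, 0.1, 0.1]
opening: 0.998
grasp_force: 0.0
```

apply_moves:
  moves:
    - {"jaw":1,"offset":[-14.5,40,0],"rot":[0,0,0]}
    - {"jaw":1,"offset":[0,0,0],"rot":[0,0,0]}
    - {"jaw":1,"offset":[0,0,0],"rot":[0,0,0]}
    - {"jaw":1,"offset":[0,0,0],"rot":[0,0,0]}
    - {"jaw":1,"offset":[0,0,0],"rot":[0,0,0]}

```text
time_s: 28.72
eef_pos: [0.5139, -0.2613, 0.1554]
eef_rot: [-0.0, 1.0, 0.001, 0.0]
wrist_force: [-0.5, 1.1, 0.6]
opening: 1.001
grasp_force: 0.0
```

```bash
python3 - <<'E'
from h import *
im,o=meas("lid_blue",.028)
go(.5108,-.2713,.0085)
E
```

```text
lid_blue 0.77 [268. 190.] c 0.5104 -0.2711 r 0.032 z 0.029 3131
TCP [ 0.5137 -0.2615  0.1553] tool offset mm [ -2.9   9.8 146.8] rotvec deg [-0.   -0.    0.09] t 28.825
```

apply_moves:
  moves:
    - {"jaw":1,"offset":[-3,10,30],"rot":[0,0,0]}
    - {"jaw":1,"offset":[0,0,40],"rot":[0,0,0]}
    - {"jaw":1,"offset":[0,0,40],"rot":[0,0,0]}
    - {"jaw":1,"offset":[0,0,20],"rot":[0,0,0]}
    - {"jaw":1,"offset":[0,0,10],"rot":[0,0,0]}

```text
time_s: 29.45
eef_pos: [0.5103, -0.2719, 0.0145]
eef_rot: [-0.0, 1.0, 0.0, -0.0]
wrist_force: [-0.0, -0.4, 0.2]
opening: 0.998
grasp_force: 0.0
```

apply_moves:
  moves:
    - {"jaw":1,"offset":[0,0,3],"rot":[0,0,0]}
    - {"jaw":1,"offset":[0,0,0],"rot":[0,0,0]}
    - {"jaw":1,"offset":[0,0,0],"rot":[0,0,0]}
    - {"jaw":1,"offset":[0,0,0],"rot":[0,0,0]}
    - {"jaw":1,"offset":[0,0,0],"rot":[0,0,0]}

```text
time_s: 30.08
eef_pos: [0.5106, -0.2724, 0.0127]
eef_rot: [0.0, 1.0, 0.0, 0.0]
wrist_force: [-0.1, 0.1, 0.0]
opening: 1.001
grasp_force: 0.0
```

```bash
python3 - <<'E'
from h import *
go(.5108,-.2713,.009)
E
```

```text
TCP [ 0.5106 -0.2724  0.0127] tool offset mm [ 0.2 -1.1  3.7] rotvec deg [ 0.02 -0.03  0.02] t 30.075
```

apply_moves:
  moves:
    - {"jaw":1,"offset":[0,-1,3.5],"rot":[0,0,0]}
    - {"jaw":0.6,"offset":[0,0,0],"rot":[0,0,0]}
    - {"jaw":0.4,"offset":[0,0,0],"rot":[0,0,0]}
    - {"jaw":0.3,"offset":[0,0,0],"rot":[0,0,0]}
    - {"jaw":0.3,"offset":[0,0,0],"rot":[0,0,0]}

```text
time_s: 30.7
eef_pos: [0.5107, -0.2715, 0.0091]
eef_rot: [0.0, 1.0, 0.0, 0.0]
wrist_force: [0.7, 0.5, 3.5]
opening: 0.711
grasp_force: 65.0
```

apply_moves:
  moves:
    - {"jaw":0.3,"offset":[0,0,0],"rot":[0,0,0]}
    - {"jaw":0.3,"offset":[0,0,-15],"rot":[0,0,0]}
    - {"jaw":0.3,"offset":[0,0,-40],"rot":[0,0,0]}
    - {"jaw":0.3,"offset":[0,0,-50],"rot":[0,0,0]}
    - {"jaw":0.3,"offset":[0,0,-50],"rot":[0,0,0]}

```text
time_s: 31.32
eef_pos: [0.5099, -0.2709, 0.1656]
eef_rot: [-0.0, 1.0, 0.0, -0.0]
wrist_force: [0.8, -0.6, -1.2]
opening: 0.714
grasp_force: 65.2
```

```bash
python3 - <<'E'
from h import *
h=pose()[2,3]
im,o=meas("lid_blue",h+.019); save("w10",im)
go(.4495,.026,.15)
E
```

```text
lid_blue 0.91 [258. 261.] c 0.5103 -0.2701 r 0.0322 z 0.1853 11860
TCP [ 0.5135 -0.2737  0.1711] tool offset mm [ -64.  -299.8   18.4] rotvec deg [ 0.42 -0.51  0.03] t 31.425
```

View pics/w10.png

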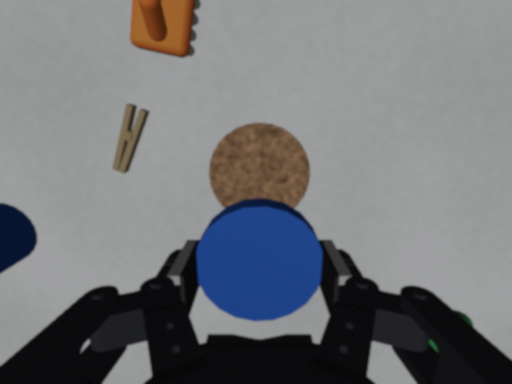

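The blue lid is held level at (259,260), and the mat is empty. Carry it.

apply_moves:
  moves:
    - {"jaw":0.3,"offset":[-13.5,-36,0],"rot":[0,0,0]}
    - {"jaw":0.3,"offset":[-13.5,-36,0],"rot":[0,0,0]}
    - {"jaw":0.3,"offset":[-13.5,-36,0],"rot":[0,0,0]}
    - {"jaw":0.3,"offset":[-13.5,-36,0],"rot":[0,0,0]}
    - {"jaw":0.3,"offset":[-13.5,-36,0],"rot":[0,0,0]}

```text
time_s: 32.05
eef_pos: [0.4417, -0.0899, 0.1633]
eef_rot: [-0.0, 1.0, 0.0, -0.001]
wrist_force: [0.3, 0.6, 0.5]
opening: 0.709
grasp_force: 65.2
```

apply_moves:
  moves:
    - {"jaw":0.3,"offset":[-13.5,-36,0],"rot":[0,0,0]}
    - {"jaw":0.3,"offset":[0,0,0],"rot":[0,0,0]}
    - {"jaw":0.3,"offset":[0,0,0],"rot":[0,0,0]}
    - {"jaw":0.3,"offset":[0,0,0],"rot":[0,0,0]}
    - {"jaw":0.3,"offset":[0,0,0],"rot":[0,0,0]}

```text
time_s: 32.67
eef_pos: [0.4295, -0.056, 0.1637]
eef_rot: [-0.0, 1.0, -0.0, -0.0]
wrist_force: [0.3, 0.4, -0.6]
opening: 0.714
grasp_force: 65.2
```

```bash
python3 - <<'E'
from h import *
im,o=meas("canister_blue",.095); save("w11",im)
im,o=meas("lid_blue",pose()[2,3]+.018)
go(.4495,.026,.09)
E
```

```text
canister_blue 0.65 [165. 177.] c 0.4481 0.027 r 0.0311 z 0.0954 1542
lid_blue 0.71 [257. 259.] c 0.4298 -0.0551 r 0.0323 z 0.1835 11857
TCP [ 0.4294 -0.0556  0.1637] tool offset mm [ 20.1 -81.6  73.7] rotvec deg [-0.    0.01 -0.01] t 32.875
```

apply_moves:
  moves:
    - {"jaw":0.3,"offset":[6.5,-27.3,0],"rot":[0,0,0]}
    - {"jaw":0.3,"offset":[6.5,-27.3,0],"rot":[0,0,0]}
    - {"jaw":0.3,"offset":[6,-27.2,10],"rot":[0,0,0]}
    - {"jaw":0.3,"offset":[0,0,25],"rot":[0,0,0]}
    - {"jaw":0.3,"offset":[0,0,20],"rot":[0,0,0]}

```text
time_s: 33.5
eef_pos: [0.4483, 0.0269, 0.108]
eef_rot: [-0.0, 1.0, 0.001, -0.0]
wrist_force: [0.7, -0.1, -0.4]
opening: 0.715
grasp_force: 65.3
```

apply_moves:
  moves:
    - {"jaw":0.3,"offset":[0,0,5],"rot":[0,0,0]}
    - {"jaw":0.3,"offset":[0,0,0],"rot":[0,0,0]}
    - {"jaw":0.3,"offset":[0,0,0],"rot":[0,0,0]}
    - {"jaw":0.3,"offset":[0,0,0],"rot":[0,0,0]}
    - {"jaw":0.3,"offset":[0,0,0],"rot":[0,0,0]}

```text
time_s: 34.12
eef_pos: [0.4486, 0.0264, 0.1042]
eef_rot: [0.0, 1.0, 0.0, 0.0]
wrist_force: [-0.4, -0.5, -0.9]
opening: 0.717
grasp_force: 65.3
```

```bash
python3 - <<'E'
from h import *
go(.4485,.0262,.09)
E
```

```text
TCP [0.4486 0.0264 0.1042] tool offset mm [-0.1  0.2 14.2] rotvec deg [ 0.01 -0.05  0.01] t 34.125
```

apply_moves:
  moves:
    - {"jaw":0.3,"offset":[0,0,4],"rot":[0,0,0]}
    - {"jaw":0.3,"offset":[0,0,5],"rot":[0,0,0]}
    - {"jaw":0.3,"offset":[0,0,3],"rot":[0,0,0]}
    - {"jaw":0.3,"offset":[0,0,1],"rot":[0,0,0]}
    - {"jaw":0.3,"offset":[0,0,0],"rot":[0,0,0]}

```text
time_s: 34.75
eef_pos: [0.4483, 0.0266, 0.0907]
eef_rot: [-0.0, 1.0, 0.0, -0.0]
wrist_force: [0.5, -0.2, -1.3]
opening: 0.713
grasp_force: 65.3
```

apply_moves:
  moves:
    - {"jaw":0.3,"offset":[0,0,1],"rot":[0,0,0]}
    - {"jaw":0.3,"offset":[0,0,0],"rot":[0,0,0]}
    - {"jaw":0.3,"offset":[0,0,0],"rot":[0,0,0]}
    - {"jaw":0.3,"offset":[0,0,0],"rot":[0,0,0]}
    - {"jaw":0.3,"offset":[0,0,0],"rot":[0,0,0]}

```text
time_s: 35.38
eef_pos: [0.4486, 0.0265, 0.09]
eef_rot: [0.0, 1.0, 0.0, 0.0]
wrist_force: [0.1, -0.2, 3.0]
opening: 0.711
grasp_force: 65.6
```

At contact at the expected height. Release, rise and shut.

apply_moves:
  moves:
    - {"jaw":0.8,"offset":[0,0,0],"rot":[0,0,0]}
    - {"jaw":0.92,"offset":[0,0,0],"rot":[0,0,0]}
    - {"jaw":0.92,"offset":[0,0,0],"rot":[0,0,0]}
    - {"jaw":0.92,"offset":[0,0,-10],"rot":[0,0,0]}
    - {"jaw":0.92,"offset":[0,0,-20],"rot":[0,0,0]}

```text
time_s: 36.0
eef_pos: [0.4477, 0.0266, 0.12]
eef_rot: [-0.0, 1.0, 0.0, -0.001]
wrist_force: [0.4, -0.4, -0.0]
opening: 0.92
grasp_force: 0.0
```

apply_moves:
  moves:
    - {"jaw":0,"offset":[0,0,-17],"rot":[0,0,0]}
    - {"jaw":0,"offset":[0,0,0],"rot":[0,0,0]}
    - {"jaw":0,"offset":[0,0,0],"rot":[0,0,0]}
    - {"jaw":0,"offset":[0,0,0],"rot":[0,0,0]}
    - {"jaw":0,"offset":[0,0,0],"rot":[0,0,0]}

```text
time_s: 36.62
eef_pos: [0.4479, 0.0266, 0.1362]
eef_rot: [-0.0, 1.0, 0.0, -0.001]
wrist_force: [0.8, 0.3, -0.4]
opening: 0.003
grasp_force: 0.0
```

```bash
python3 - <<'E'
from h import *
im,o=meas("lid_blue",.109)
go(o[0],o[1],.109)
E
```

```text
lid_blue 0.58 [259. 215.] c 0.4489 0.0272 r 0.032 z 0.1099 5503
TCP [0.4481 0.0266 0.1364] tool offset mm [ 0.8 -0.6 27.4] rotvec deg [-0.01  0.05  0.01] t 36.725
```

apply_moves:
  moves:
    - {"jaw":0,"offset":[0.5,0,12],"rot":[0,0,0]}
    - {"jaw":0,"offset":[0,0,11],"rot":[0,0,0]}
    - {"jaw":0,"offset":[0,0,3],"rot":[0,0,0]}
    - {"jaw":0,"offset":[0,0,2],"rot":[0,0,0]}
    - {"jaw":0,"offset":[0,0,1],"rot":[0,0,0]}

```text
time_s: 37.35
eef_pos: [0.449, 0.0265, 0.109]
eef_rot: [0.0, 1.0, 0.0, -0.0]
wrist_force: [-6.3, 1.7, 19.8]
opening: -0.002
grasp_force: 9.6
```

apply_moves:
  moves:
    - {"jaw":0,"offset":[0,0,0.5],"rot":[0,0,0]}
    - {"jaw":0,"offset":[0,0,0],"rot":[0,0,0]}
    - {"jaw":0,"offset":[0,0,0],"rot":[0,0,0]}
    - {"jaw":0,"offset":[0,0,0],"rot":[0,0,0]}
    - {"jaw":0,"offset":[0,0,0],"rot":[0,0,0]}

```text
time_s: 37.98
eef_pos: [0.4493, 0.0265, 0.1091]
eef_rot: [0.0, 1.0, 0.0, 0.0]
wrist_force: [-6.6, 1.0, 17.1]
opening: -0.003
grasp_force: 8.4
```

apply_moves:
  moves:
    - {"jaw":0,"offset":[0,0,-3],"rot":[0,0,0]}
    - {"jaw":0,"offset":[0,0,-20],"rot":[0,0,0]}
    - {"jaw":0,"offset":[0,0,-40],"rot":[0,0,0]}
    - {"jaw":0,"offset":[0,30,-40],"rot":[0,0,0]}
    - {"jaw":0,"offset":[0,40,-10],"rot":[0,0,0]}

```text
time_s: 38.6
eef_pos: [0.4505, -0.0442, 0.2234]
eef_rot: [0.001, 1.0, 0.001, 0.003]
wrist_force: [1.2, -0.3, -0.2]
opening: 0.001
grasp_force: 0.0
```

apply_moves:
  moves:
    - {"jaw":0,"offset":[0,40,0],"rot":[0,0,0]}
    - {"jaw":0,"offset":[0,40,0],"rot":[0,0,0]}
    - {"jaw":0,"offset":[0,0,0],"rot":[0,0,0]}
    - {"jaw":0,"offset":[0,0,0],"rot":[0,0,0]}
    - {"jaw":0,"offset":[0,0,0],"rot":[0,0,0]}

```text
time_s: 39.22
eef_pos: [0.4488, -0.1224, 0.2201]
eef_rot: [-0.0, 1.0, 0.001, -0.0]
wrist_force: [-0.3, 0.2, 0.5]
opening: 0.001
grasp_force: 0.0
```

```bash
python3 - <<'E'
from h import *
im,o=meas("lid_red",.079,"top"); im,o=meas("lid_yellow",.094,"top"); im,o=meas("lid_blue",.109,"top")
im,X=cloud("scene"); save("fin",cv2.resize(im[70:230,180:390],None,fx=3.5,fy=3.5))
E
```

```text
lid_red 0.6 [136. 206.] c 0.5343 0.2811 r 0.0182 z 0.0792 166
lid_yellow 0.66 [224. 162.] c 0.6299 0.0564 r 0.0249 z 0.0943 294
lid_blue 0.95 [238. 233.] c 0.4508 0.0262 r 0.0318 z 0.1093 546
```

View pics/fin.png

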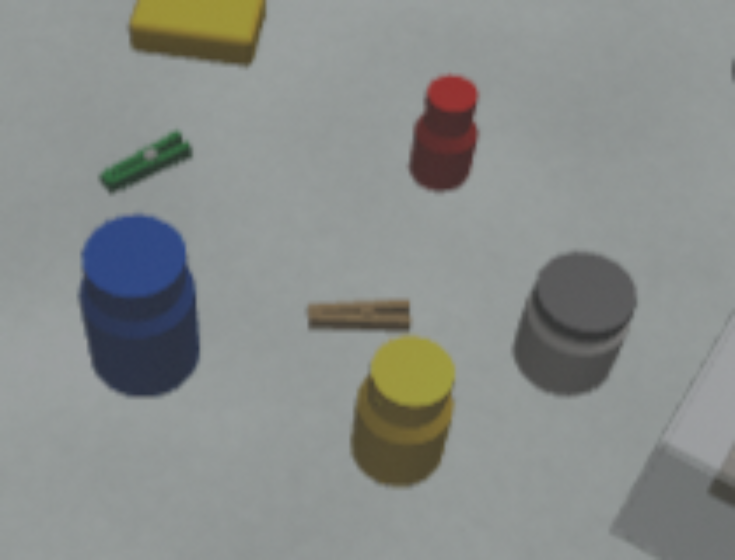

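The final view shows all three lids seated flat: blue at (134,255), red at (452,95), yellow at (412,370). The white canister is upright at (575,325). Handing in.

```bash
python3 -c "
from bench import ctrl
print(ctrl.hand_in())"
```

```text
the job is handed in; nothing more can be done
None
```

The red, yellow and blue lids are each seated flat on their own canisters, pressed down with at least 6 N after release, and the job was handed in at about 39 s; no verdict came back.

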